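Salt back on the spice turntable, label to the front

ROBOT

A 6-joint arm with a two-finger parallel gripper is mounted at the origin on a cart in front of the work surface, level with it; the furniture and walls round the work are solid. World frame = base frame: x ahead of the robot, y to its left, z up, the work surface at z = 0. Lengths are in mm, angles in rad, forces in N, time in s.
With the tool pointing down it reaches from about 275 to 1000 mm from the base axis. Payload 8.4 kg.
Tool frame: the origin (TCP) lies between the finger pads; the fingertips stand r.tips_ahead ahead of it and the grasp point (between the pads) lies 6 mm ahead of it (r.tips_ahead is the distance from the TCP to the fingertips, in mm); z points along the fingers, y is the line along which they close (so a half turn about z gives the same grasp; the last joint's range is limited). The gripper opens to 85 mm and grips with 20 to 120 N. Pads are 22 mm wide; open, the fingers measure 114 mm over their backs; the gripper's body (76 mm by 85 mm) begins 54 mm behind the grasp point. The pads swing forward as they close: fully open they stand 13 mm farther back than shut.
Start: joints at [-1.16, 0.353, 1.633, -0, 1.155, -0.002], TCP at [250.734, -572.504, 256.281] pointing down, gripper open.
Joint ranges: [-2.63, 2.63], [-0.92, 2.1], [0.06, 2.66], [-1.3, 4.44], [0, 2.69], [-3.02, 3.02]. Speed limits (rad/s): [2.22, 2.22, 2.79, 3.14, 3.14, 3.14].

INTERFACE

Orientations are given as [roll, pitch, yaw] about the fixed x, y, z axes, in that order (R = Rz(yaw) Ry(pitch) Rx(roll)).
In Python, from rig import r gives the robot as it stands.
- The arm moves only by the tool carry_out, never from a script. Its arguments are lists of equal length, an entry for each row: "delta_pos": the shift along the tool's x, y, z in m, a list of three; "rot": the turn, a rotation vector about the tool's x, y, z in degrees, a list of three. A call has 1 to 8 rows; each row is the pose to reach, as a shift and turn from the pose commanded when the call began, along the tool's axes at that moment; what a row does not reach only later rows make up. A row lasts 1/8 s, in which the tool goes at most 62.5 mm and 10.7 degrees, less where a joint would pass 70% of its speed; a pose out of reach is approached as far as the arm can. A call with a gripper value outside its range is refused whole. "claw" is the finger opening in m, from 0 to 0.0854, set as the call begins (left out, the last holds). The fingers move at their own pace and stop on an object; "grip_force" is the grip in N (left out, the last holds). Time passes only in rows, so rows that repeat a pose let the fingers close. It gives the time, the measured TCP pose, the force, the opening and the grip force at its end, in the units of the state.
- r.sense(): the state, without advancing time (a new reading comes with each control period).
- r.grab_frame(name): name is "scene" or "top"; returns the picture (384x512x3 uint8, blue, green, red); there is no depth.
- r.camera_info(name): a dict with "fx", "fy", "cx", "cy" (pixels), "distortion" ([k1, k2, p1, p2, k3] as OpenCV has them; the pictures are not rectified), "pose" (4x4, takes a point from camera to world coordinates). Camera axes: x right, y down, z forward; pixel columns grow to the right and rows downward; lengths in mm; the calibration is good to about 2 mm. A picture is of the moment at which its call begins. camera_info takes no time and is no camera call.
- r.sign_off(): hands the job in; it is judged then, once.
Trained networks look in the newest picture that a camera, given by its name, has taken for a name from the list of things; names that differ only in an ending like _2 or _b are one class to them, and where a whole thing is asked for, a point or a joint stands for the part that bears it (a point fixed in the world has none). Each returns a list of dicts, best first, with "p" (0 to 1); they miss things now and then, are a little off and sometimes report something else, mostly with a low value. They report only what shows in the picture. A call takes as long as a camera call. They do not tell look-alikes from the thing itself.
- r.recognise(thing, camera): "box" ([left, top, right, bottom] in pixels, round what is visible of it).
- r.cut_out(thing, camera): "mask" (384x512 bool, what is visible of it) and "box" ([left, top, right, bottom] in pixels, round what is visible of it).
The state is a dict: "clock": time; "qpos": joint angles; "qvel": joint speeds; "joint_efforts": joint torques, N m; "eef_pos": TCP position; "tcp_rot": TCP orientation; "contact_force": force on the tool from outside, world axes, zero at the start; "wrist_torque": the same for the moment, N m; "opening": opening from 0.0 (shut) to 1.0 (fully open); "grasp_force": force on a finger pad.
Only numpy, scipy, OpenCV 4.12 (cv2) and the standard library are available. Lean on these libraries where they do the work, as an engineer would, in place of code of your own. Each camera call takes 0.05 s, during which the arm holds its last target. There are 200 camera calls.

TASK

The two tiers of the spice turntable turn separately. Stand the salt shaker back in the round upper tier beside the honey jar, setting it down rather than dropping it, and roll the upper tier round until its label stands straight above the lower tier's label. Do not turn the lower tier or knock anything over, and leave the other things where they are.

Things in the scene. Friction and masses are not known exactly. Their poses are not given: they have to be found in the camera images.
- salt_centre (a point): The salt shaker: clear glass with a rounded grey metal cap, loose on the worktop, 0.1 kg, 90 mm tall, round: 44 mm in diameter at its widest, about 34 mm at the top 16 mm. This point is its centre, 45 mm above its foot; z along its axis. Grip it high (finger ends 48 mm or more above its foot), to stay above the tier's wall when it is set down.
- upper_floor (a point): The upper tier of the spice turntable: a round open wooden bin, outer diameter 170 mm, inner 158 mm, flat undivided floor. This point is the centre of its floor, on the upright axis, 118 mm above the worktop. The flat top of its wall, the rim, is 41 mm above this floor (z 159 mm) and 79 to 85 mm from the axis. Axes turn with the tier; the label is on its -x side.
- upper_label (a point): The upper tier's label: a white card in a dark metal holder, 50 mm wide and 30 mm high, on the outside of the upper tier's wall. This point is its middle, 88 mm from the axis and 136 mm above the worktop; its x axis points from the label to the turntable's axis.
- lower_label (a point): The lower tier's label: white card, dark metal holder, 56 x 24 mm, on the outside of the lower tier's wall, roughly facing the robot. This point is its middle, 148 mm from the axis, 28 mm above the worktop; x points to the axis. The lower tier is a round wooden tray, 290 mm in diameter, rim 45 mm above the worktop, on the upper tier's axis; it turns easily and must not be turned.
- upper_tier (a joint): Angle of the upper tier, rad, counter-clockwise from above; at 0 its label faces -x (the robot). No stop in the way. The labels are in line when upper_tier = lower_tier, give or take whole turns (6.283). It stays where it is left; under 1 N at the rim turns it, so a fingertip pressed on the rim from above and led round along it drags it by friction.
- lower_tier (a joint): Angle of the lower tier, same axis, sense and zero as upper_tier.
- honey_jar: The honey jar, 62 mm in diameter and 86 mm tall with a red lid, standing loose in the upper tier off its centre; it rides round with the tier. Origin at the centre of its underside, z up.
- spice_a: Spice jar with a dark cap, 41 mm in diameter, 105 mm tall, loose on the lower tier at its right side, its top 123 mm above the worktop. A bystander: it stays where it is. Origin at the centre of its underside, z up.
- spice_b: Spice jar with a dark cap, 41 mm in diameter, 105 mm tall, loose on the lower tier at its back right, its top 123 mm above the worktop. A bystander: it stays where it is. Origin at the centre of its underside, z up.
- spice_c: Spice jar with a dark cap, 41 mm in diameter, 105 mm tall, loose on the lower tier at its left side, its top 123 mm above the worktop. A bystander: it stays where it is. Origin at the centre of its underside, z up.
- pepper_mill: Wooden pepper mill, 58 mm in diameter, 160 mm tall, on the worktop. A bystander: it stays where it is. Origin at the centre of its underside.
- mug_stripe: Striped mug with a handle, 84 x 123 mm, 91 mm tall, on the worktop. A bystander: it stays where it is. Origin at the centre of its underside.
- soup_tin: Food tin, 75 mm in diameter, 58 mm tall, on the worktop. A bystander: it stays where it is. Origin at the centre of its underside.
Things that resemble listed ones, but are neither listed nor needed, are in the scene too. Of the things that look like the honey_jar, the smallest one is meant.

How it is judged:
By the outcome, as a careful person would: the job done as asked, in the order asked, and still so for the second after the job is handed in, with the robot touching nothing.
It also fails if it takes over 64 s, if anything falls off the work surface, if the arm or the gripper's body presses on something with over 40 N, if the wrist force passes 120 N, or if a joint passes its speed limit or range.

## Working session

There is one attempt and no reset: what is moved stays moved. The work goes in short steps, Python scripts to look and compute and a tool call to move; the robot and the scene stay as the last step left them, time stands still between calls to the robot, and variables do not carry over. Pictures are saved under pics/ and viewed, at most 14 in all, crops included, and the job is handed in when it is done.

Besides the shell and the picture viewer there is one more tool, called after "Emit:" by a JSON object that holds its "name" and its "arguments", one argument or row to a line. carry_out: Moves the arm, as the interface text tells. Its arguments: {"type":"object","properties":{"delta_pos":{"type":"array","items":{"type":"array","items":{"type":"number"}}},"rot":{"type":"array","items":{"type":"array","items":{"type":"number"}}},"claw":{"type":"number"},"grip_force":{"type":"number"}},"required":["delta_pos","rot"]}

```bash
mkdir -p pics; ls
python3 - <<'E'
from rig import r
import cv2,numpy as np
for n in("scene","top"):
    cv2.imwrite(f"pics/{n}0.png",r.grab_frame(n))
    c=r.camera_info(n);print(n,c["fx"],c["fy"],c["cx"],c["cy"],c["distortion"]);print(np.round(c["pose"],3).tolist())
    for t in["salt_centre","honey_jar","upper_floor","upper_label","lower_label","spice_a","pepper_mill","mug_stripe","soup_tin"]:
        print(t,[(np.round(d["box"]).tolist(),round(d["p"],2)) for d in r.recognise(t,n)])
print(r.sense(),r.tips_ahead)
E
```

```text
pics
scene 452.5158403727143 452.5158403727143 250.92077276576063 194.28686889657783 [-0.16058157  0.          0.          0.          0.        ]
[[-0.745, -0.298, 0.597, -280.271], [-0.666, 0.367, -0.649, 869.979], [-0.025, -0.881, -0.472, 731.73], [0.0, 0.0, 0.0, 1.0]]
salt_centre [([206.0, 227.0, 222.0, 257.0], 0.89), ([121.0, 221.0, 161.0, 259.0], 0.49)]
honey_jar [([275.0, 133.0, 298.0, 162.0], 0.73), ([262.0, 145.0, 322.0, 177.0], 0.56)]
upper_floor [([267.0, 146.0, 318.0, 178.0], 0.57), ([207.0, 227.0, 222.0, 261.0], 0.45)]
upper_label [([265.0, 141.0, 318.0, 179.0], 0.64)]
lower_label [([248.0, 172.0, 335.0, 217.0], 0.71), ([208.0, 225.0, 223.0, 258.0], 0.2)]
spice_a [([254.0, 170.0, 267.0, 200.0], 0.69)]
pepper_mill [([157.0, 187.0, 181.0, 236.0], 0.71)]
mug_stripe [([122.0, 219.0, 160.0, 261.0], 0.67)]
soup_tin [([222.0, 204.0, 245.0, 233.0], 0.76), ([158.0, 186.0, 180.0, 233.0], 0.37)]
top 365.6373778192467 365.6373778192467 260.5329287392783 192.03925835084365 [-0.0671601  0.         0.         0.         0.       ]
[[0.028, -0.997, 0.073, 453.266], [-0.999, -0.029, -0.0
[... 701 characters left out ...]
 0.62)]
{'clock': 1.0, 'qpos': array([-1.16040676e+00,  3.53013435e-01,  1.63338497e+00, -2.16885292e-05,
        1.15517565e+00, -2.38895093e-03]), 'qvel': array([ 0.00026459,  0.00143542,  0.00108583,  0.00204494,  0.00092766,
       -0.00049751]), 'joint_efforts': array([-4.57951501e-04, -6.05187678e+01, -3.42442489e+01, -1.95779157e-04,
        9.83408536e-04, -1.04900852e-05]), 'eef_pos': array([ 250.73035705, -572.52260958,  256.27901388]), 'tcp_rot': array([3.14157410e+00, 1.98866412e-05, 4.12787269e-01]), 'contact_force': array([1.24218246, 0.16258082, 0.38587981]), 'wrist_torque': array([-0.02013316, -0.03167971,  0.09072638]), 'grasp_force': 0.0, 'opening': 0.9972094377695077} 25.0
```

Run:
```python
import cv2
a=cv2.imread("pics/top0.png");cv2.imwrite("pics/t1.png",cv2.resize(a[90:285,150:410],None,fx=3,fy=3,interpolation=2))
a=cv2.imread("pics/scene0.png");cv2.imwrite("pics/s1.png",cv2.resize(a[110:280,100:360],None,fx=3,fy=3,interpolation=2))
```

```text
(no output)
```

View pics/t1.png

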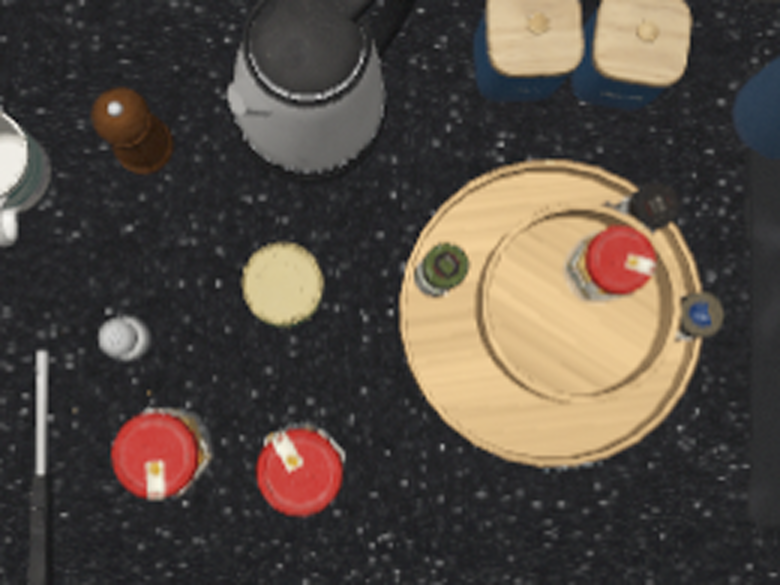

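View pics/s1.png

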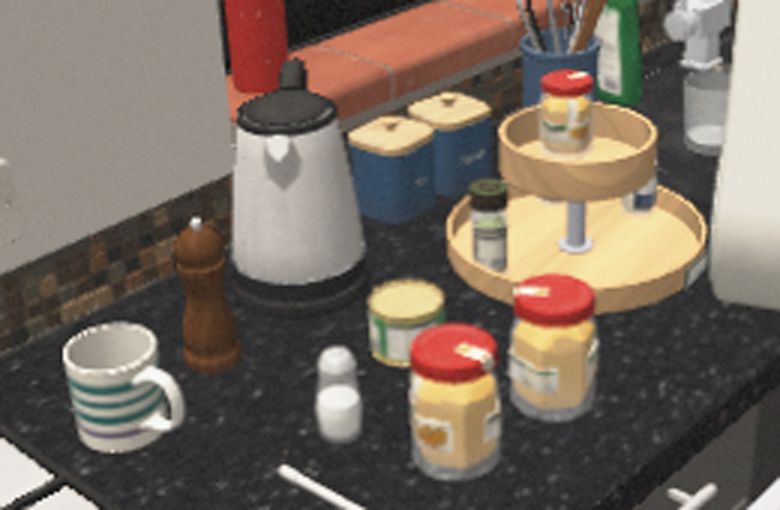

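The top view shows the salt shaker (grey cap) at full-image px (191,203), and it is the only shaker. Three red-lidded jars look like the honey jar: (202,241), (250,246) and the smallest, in the upper tier, at (356,177). In the scene view the lower label shows at px (332,198). The upper label isn't visible, so it faces away from that camera.

```bash
cat > h.py <<'E'
from rig import r
import cv2,numpy as np
from scipy.optimize import least_squares
def cam(n):
    c=r.camera_info(n);K=np.array([[c["fx"],0,c["cx"]],[0,c["fy"],c["cy"]],[0,0,1.]])
    return K,np.array(c["distortion"],float),np.array(c["pose"])
def ray(n,uv,z):
    K,D,P=cam(n);q=cv2.undistortPoints(np.array(uv,float).reshape(-1,1,2),K,D)[:,0]
    d=np.c_[q,np.ones(len(q))]@P[:3,:3].T;o=P[:3,3]
    return (o+d*((z-o[2])/d[:,2])[:,None])[:,:2]
def proj(n,X):
    K,D,P=cam(n);R=P[:3,:3].T;t=-R@P[:3,3]
    return cv2.projectPoints(np.array(X,float).reshape(-1,1,3),cv2.Rodrigues(R)[0],t,K,D)[0][:,0]
def circ(n,mask,z):  # hull contour on plane z -> circle
    cs=max(cv2.findContours(mask.astype(np.uint8),cv2.RETR_EXTERNAL,cv2.CHAIN_APPROX_NONE)[0],key=cv2.contourArea)
    p=ray(n,cs[:,0],z)
    s=least_squares(lambda v:np.hypot(p[:,0]-v[0],p[:,1]-v[1])-v[2],[*p.mean(0),80],loss="soft_l1",f_scale=2)
    return s.x
def lab(ax,ang,rad,z,w,h):  # label corners
    e=np.array([-np.cos(ang),-np.sin(ang)]);t=np.array([-e[1],e[0]])
    return [[*(ax+e*rad+t*a*w/2),z+b*h/2] for a,b in((-1,-1),(1,-1),(1,1),(-1,1))]
def mask(t,n,i=0):
    return r.cut_out(t,n)
E
python3 - <<'E'
from h import *
for n in("scene","top"):
    r.grab_frame(n)
for t,z in(("upper_floor",159),("lower_label",45)):
    for d in r.cut_out(t,"top")[:2]: print(t,d["box"],d["p"],d["mask"].sum(),circ("top",d["mask"],z))
for n in("scene","top"):
    for d in r.cut_out("salt_centre",n)[:1]:
        v,u=np.nonzero(d["mask"]);print(n,d["box"],u.mean(),v.mean(),ray(n,[u.mean(),v.mean()],45))
        b=d["box"];print(ray(n,[(b[0]+b[2])/2,(b[1]+b[3])/2],45))
for n in("top",):
    for d in r.cut_out("honey_jar",n): print(d["box"],d["p"],circ(n,d["mask"],204))
print(ray("scene",[332,198],28),ray("top",[[191,203]],85))
a=cv2.imread("pics/top0.png");cv2.imwrite("pics/t2.png",cv2.resize(a[145:245,275:390],None,fx=6,fy=6,interpolation=2))
a=cv2.imread("pics/scene0.png");cv2.imwrite("pics/s2.png",cv2.resize(a[120:260,200:345],None,fx=4,fy=4,interpolation=2))
E
```

```text
upper_floor [311.4, 160.0, 371.3, 221.9] 0.69 2823 [ 531.14570346 -214.21837808   83.11609851]
lower_label [282.8, 142.8, 384.4, 244.0] 0.61 3782 [ 530.12385484 -215.20443252  138.66751356]
scene [206.9, 224.3, 222.3, 257.2] 212.64450127877237 242.57033248081842 [[483.36983377 197.27378803]]
[[485.60072363 187.73974851]]
[337.1, 167.6, 373.6, 191.2] 0.82 [ 557.62298029 -227.67018472   31.65237461]
[232.9, 230.9, 261.5, 260.3] 0.74 [388.71887731  14.85589624  34.25102813]
[186.6, 227.1, 223.4, 253.9] 0.56 [399.72990314 124.77287722  35.63547649]
[[ 387.98693388 -243.01592   ]] [[490.85140627 177.22686896]]
```

View pics/t2.png

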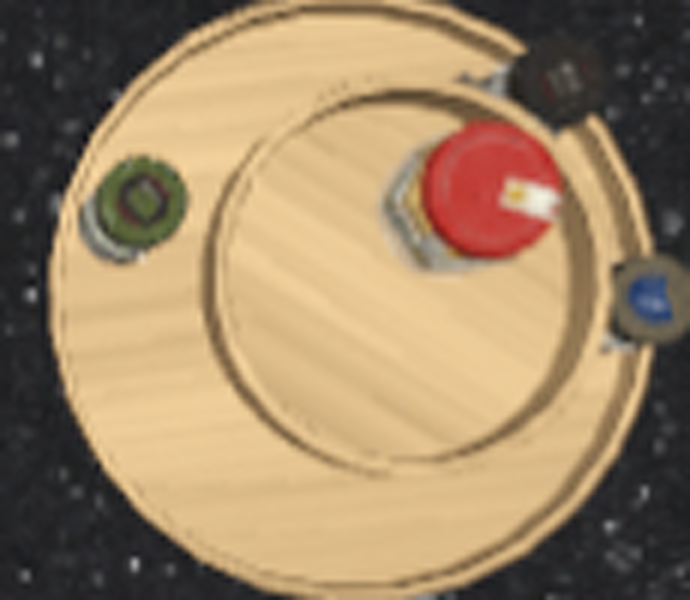

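View pics/s2.png

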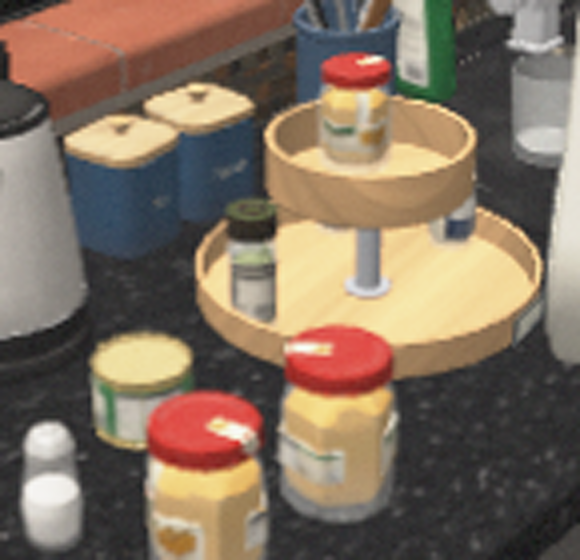

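```bash
cat >> h.py <<'E'
def ring(x,y,z,rad):
    a=np.linspace(0,2*np.pi,72,endpoint=False);return np.c_[x+rad*np.cos(a),y+rad*np.sin(a),0*a+z]
def fit(prof,obs,x0):  # prof [(z,r)], obs {cam:[l,t,r,b] w/ nan}
    def f(v):
        X=np.vstack([ring(*v,z,q) for z,q in prof]);e=[]
        for n,b in obs.items():
            p=proj(n,X);m=np.r_[p.min(0),p.max(0)]-b;e+=list(m[~np.isnan(m)])
        return np.array(e)
    s=least_squares(f,x0);return s.x.round(1),f(s.x).round(1)
E
python3 - <<'E'
from h import *
N=np.nan
S=[(0,22),(50,22),(74,17),(82,17),(90,8)]
print("salt",fit(S,{"scene":[205.7,226.3,221,257.2]},[488,180]),fit(S,{"top":[182.7,195.3,201,210]},[488,180]))
H=[(118,31),(185,31),(190,31),(204,31)]
print("honey",fit(H,{"scene":[279.3,133.2,298,162]},[555,-230]),fit(H,{"top":[338.8,165.2,369,190.5]},[555,-230]))
U=[(159,85)];L=[(45,145)]
print("up",fit(U,{"scene":[266.2,144.2,319,N]},[530,-215]),fit(U,{"top":[308.8,158.5,375,224]},[530,-215]))
print("low",fit(L,{"scene":[248.8,171.5,335.5,N]},[530,-215]),fit(L,{"top":[283,145,384,245]},[530,-215]))
E
```

```text
salt (array([490.5, 189.3]), array([-1. , -1.6,  1. ,  1.4])) (array([493.7, 184. ]), array([-0.2, -0.7,  0.3,  0.7]))
honey (array([ 562.4, -236.7]), array([-0.2, -1.4,  0.2,  1.1])) (array([ 561.2, -240.9]), array([-1.7, -1.4,  1.5,  1.5]))
up (array([ 521., -204.]), array([-0.2, -0.1,  0.2])) (array([ 529. , -213.6]), array([-0.3, -0.9,  0.3,  0.9]))
low (array([ 502.8, -180. ]), array([-1.3, -0.6,  1.3])) (array([ 528. , -217.5]), array([-0.2, -1.1,  0.3,  1. ]))
```

```bash
cat >> h.py <<'E'
from scipy.spatial.transform import Rotation as Ro
def goal(x,y,z,yaw=None):
    s=r.sense();R=Ro.from_euler("xyz",s["tcp_rot"]);p=s["eef_pos"]
    d=R.inv().apply(np.array([x,y,z])-p)/1000
    o="" if yaw is None else np.degrees((R.inv()*Ro.from_euler("xyz",[np.pi,0,yaw])).as_rotvec()).round(2)
    print("t",round(s["clock"],2),"delta",d.round(4),"rot",o,"F",s["contact_force"].round(1))
E
python3 - <<'E'
from h import *
goal(492.5,185.5,256,.413)
a=cv2.imread("pics/top0.png")
E
```

```text
t 1.35 delta [ 5.255e-01 -5.973e-01  3.000e-04] rot [-0.   -0.   -0.01] F [ 0.2 -0.7 -0.8]
```

Emit:
{"name": "carry_out", "arguments": {
  "delta_pos": [
    [0.042,-0.047,0],
    [0.084,-0.094,0],
    [0.126,-0.141,0],
    [0.168,-0.188,0],
    [0.21,-0.235,0],
    [0.252,-0.282,0],
    [0.294,-0.329,0],
    [0.336,-0.376,0]
  ],
  "rot": [
    [0,0,0],
    [0,0,0],
    [0,0,0],
    [0,0,0],
    [0,0,0],
    [0,0,0],
    [0,0,0],
    [0,0,0]
  ],
  "claw": 0.08,
  "grip_force": 25
}}

```text
clock: 2.35
eef_pos: [406.8, -95.5, 256.7]
tcp_rot: [3.141, -0.001, 0.413]
contact_force: [0.8, -0.0, 0.0]
opening: 0.934
grasp_force: 0.0
```

Emit:
{"name": "carry_out", "arguments": {
  "delta_pos": [
    [0.04,-0.047,0],
    [0.08,-0.094,0],
    [0.12,-0.141,0],
    [0.16,-0.188,0],
    [0.191,-0.223,0],
    [0.191,-0.223,0.06],
    [0.191,-0.223,0.06]
  ],
  "rot": [
    [0,0,0],
    [0,0,0],
    [0,0,0],
    [0,0,0],
    [0,0,0],
    [0,0,0],
    [0,0,0]
  ]
}}

```text
clock: 3.22
eef_pos: [488.9, 183.0, 193.0]
tcp_rot: [-3.141, 0.008, 0.414]
contact_force: [-1.3, -0.7, 0.4]
opening: 0.934
grasp_force: 0.0
```

Run:
```python
from h import *
print(r.tips_ahead); goal(492.5,185.5,256,.413)
a=r.grab_frame("scene");b=r.grab_frame("top")
s=cv2.resize(a[150:280,160:280],None,fx=4,fy=4,interpolation=2);t=cv2.resize(b[140:270,130:250],None,fx=4,fy=4,interpolation=2)
cv2.imwrite("pics/c3.png",np.hstack([s[:,:400],t[:,:400]]))
```

```text
25.0
t 3.23 delta [ 0.0037 -0.0009 -0.063 ] rot [-0.02  0.47  0.05] F [-1.3 -0.7  0.4]
```

View pics/c3.png

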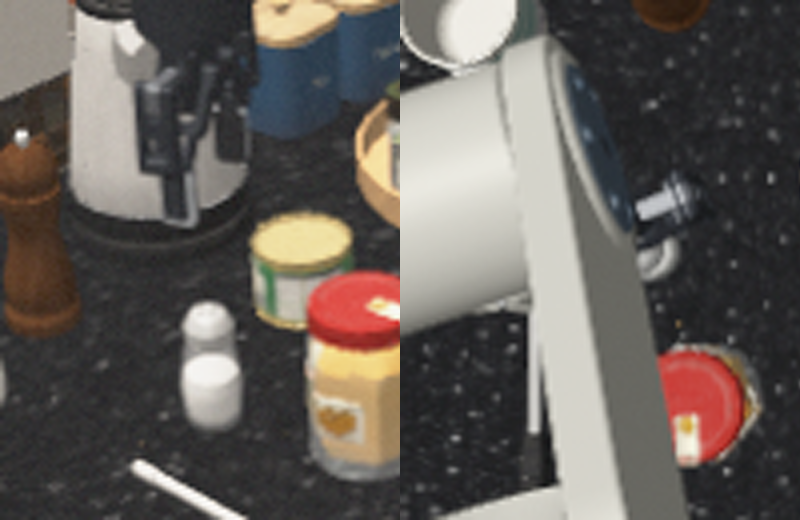

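The crop shows the white-filled shaker with its grey cap at scene px (213,242), still standing. The gripper is above it and its near fingertip is around (205,205). Next I check which tip height this implies.

Run:
```python
from h import *
for sgn in(1,-1):
  for z in(155,168,181):
    q=[489-sgn*.4*46,183+sgn*.916*46,z];print(sgn,z,proj("scene",[q]).round(1))
print("salt top",proj("scene",[[492.5,185.5,90],[492.5,185.5,0]]))
S=[(0,22),(50,22),(74,17),(82,17),(90,8)]
print(fit(S,{"scene":[160+180/4,150+302/4,160+243/4,150+432/4]},[490,185]))
```

```text
1 155 [[205.3 213.1]]
1 168 [[204.9 208.6]]
1 181 [[204.5 204.1]]
-1 155 [[218.8 196.3]]
-1 168 [[218.5 192. ]]
-1 181 [[218.2 187.7]]
salt top [[212.30872403 225.49496918]
 [214.51210905 252.95765272]]
(array([491.3, 190.2]), array([-0.8, -0.7,  0.8,  0.6]))
```

Emit:
{"name": "carry_out", "arguments": {
  "delta_pos": [
    [0,-0.002,0.03],
    [0,-0.002,0.06],
    [0,-0.002,0.08],
    [0,-0.002,0.1],
    [0,-0.002,0.11],
    [0,-0.002,0.116],
    [0,-0.002,0.119],
    [0,-0.002,0.119]
  ],
  "rot": [
    [0,0,0],
    [0,0,0],
    [0,0,0],
    [0,0,0],
    [0,0,0],
    [0,0,0],
    [0,0,0],
    [0,0,0]
  ]
}}

```text
clock: 4.32
eef_pos: [491.3, 185.4, 77.7]
tcp_rot: [3.142, -0.001, 0.413]
contact_force: [-0.3, 0.3, 0.3]
opening: 0.936
grasp_force: 0.0
```

Run:
```python
from h import *
goal(491.5,187,77,.413)
a=r.grab_frame("scene");b=r.grab_frame("top")
s=cv2.resize(a[170:270,165:265],None,fx=5,fy=5,interpolation=2)
cv2.imwrite("pics/c4.png",s);print(r.sense()["eef_pos"])
```

```text
t 4.33 delta [ 0.0008 -0.0013  0.0007] rot [ 0.   -0.03 -0.02] F [-0.3  0.3  0.3]
[491.28601578 185.50779905  77.70724763]
```

View pics/c4.png

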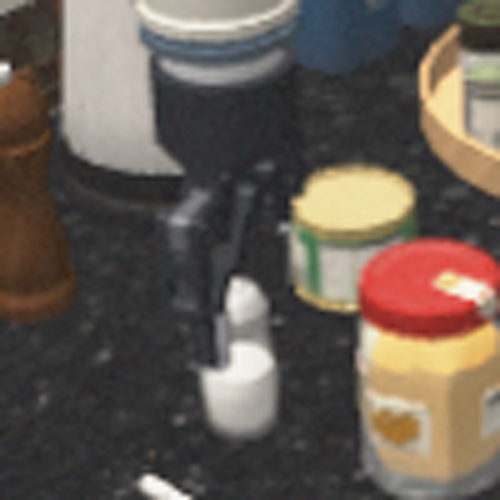

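The fingers straddle the shaker (body at scene px (213,248), near fingertip at about (207,243)). Closing.

Emit:
{"name": "carry_out", "arguments": {
  "delta_pos": [
    [0,-0.001,0],
    [0,-0.001,0],
    [0,-0.001,0],
    [0,-0.001,0],
    [0,-0.001,0],
    [0,-0.001,0]
  ],
  "rot": [
    [0,0,0],
    [0,0,0],
    [0,0,0],
    [0,0,0],
    [0,0,0],
    [0,0,0]
  ],
  "claw": 0.02,
  "grip_force": 25
}}

```text
clock: 5.18
eef_pos: [490.9, 186.3, 77.5]
tcp_rot: [3.141, -0.0, 0.413]
contact_force: [0.5, -1.9, 6.4]
opening: 0.391
grasp_force: 24.9
```

Emit:
{"name": "carry_out", "arguments": {
  "delta_pos": [
    [0,0,-0.003],
    [0,0,-0.01],
    [0,0,-0.025],
    [0,0,-0.05],
    [0,0,-0.08],
    [0,0,-0.11],
    [0,0,-0.14],
    [0,0,-0.14]
  ],
  "rot": [
    [0,0,0],
    [0,0,0],
    [0,0,0],
    [0,0,0],
    [0,0,0],
    [0,0,0],
    [0,0,0],
    [0,0,0]
  ],
  "grip_force": 40
}}

```text
clock: 6.18
eef_pos: [492.0, 186.8, 220.3]
tcp_rot: [3.141, -0.005, 0.413]
contact_force: [0.4, 0.5, -1.4]
opening: 0.379
grasp_force: 39.4
```

Run:
```python
from h import *
print(r.sense()["grasp_force"],r.sense()["opening"])
a=r.grab_frame("scene")
s=cv2.resize(a[120:270,150:280],None,fx=4,fy=4,interpolation=2)
cv2.imwrite("pics/c5.png",s);goal(505,-195,260,-.64)
print(proj("scene",[[491,186,217-78],[491,186,217+12]]))
```

```text
39.434186292492086 0.37935753795873545
t 6.22 delta [-0.1402  0.3551 -0.0417] rot [-0.08 -0.14 60.32] F [-0.5 -0.3 -1.6]
[[211.31877529 209.91743505]
 [208.94596802 179.11017401]]
```

View pics/c5.png

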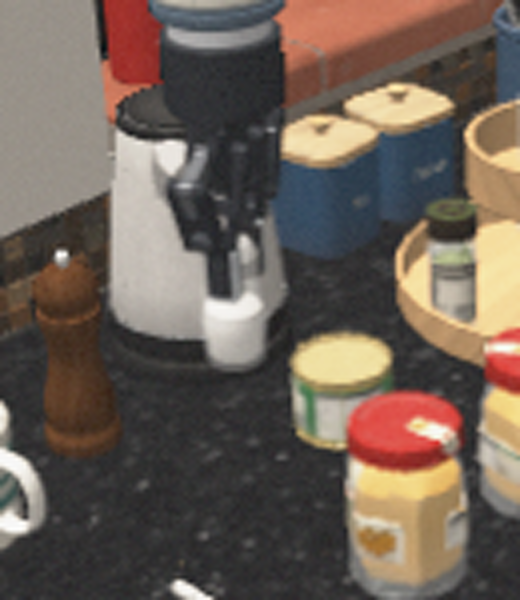

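The shaker hangs upright between the fingers, foot at scene px (209,212). Carrying it over.

Emit:
{"name": "carry_out", "arguments": {
  "delta_pos": [
    [-0.008,0.02,-0.02],
    [-0.024,0.06,-0.04],
    [-0.044,0.112,-0.042],
    [-0.066,0.168,-0.042],
    [-0.088,0.224,-0.042],
    [-0.11,0.28,-0.042],
    [-0.128,0.325,-0.042],
    [-0.14,0.355,-0.042]
  ],
  "rot": [
    [0,0,4],
    [0,0,12],
    [0,0,20],
    [0,0,28],
    [0,0,36],
    [0,0,45],
    [0,0,53],
    [0,0,60.3]
  ]
}}

```text
clock: 7.22
eef_pos: [503.9, -197.0, 258.0]
tcp_rot: [3.141, 0.002, -0.646]
contact_force: [0.4, 0.2, -1.1]
opening: 0.38
grasp_force: 39.6
```

Emit:
{"name": "carry_out", "arguments": {
  "delta_pos": [
    [0,0,0],
    [0,0,0]
  ],
  "rot": [
    [0,0,0],
    [0,0,0]
  ]
}}

```text
clock: 7.48
eef_pos: [504.2, -194.4, 258.3]
tcp_rot: [3.141, 0.002, -0.639]
contact_force: [0.3, 0.4, -1.1]
opening: 0.379
grasp_force: 39.7
```

Run:
```python
from h import *
goal(504,-196,198,-.6435);print(r.sense()["eef_pos"],r.sense()["opening"])
```

```text
t 7.47 delta [0.0009 0.0014 0.0603] rot [0.01 0.12 0.29] F [ 0.3  0.4 -1.1]
[ 504.16715172 -194.40889682  258.30273613] 0.3790669804511204
```

Emit:
{"name": "carry_out", "arguments": {
  "delta_pos": [
    [0,0.001,0.012],
    [0,0.001,0.028],
    [0,0.001,0.042],
    [0,0.001,0.052],
    [0,0.001,0.057],
    [0,0.001,0.058],
    [0,0.001,0.058]
  ],
  "rot": [
    [0,0,0],
    [0,0,0],
    [0,0,0],
    [0,0,0],
    [0,0,0],
    [0,0,0],
    [0,0,0]
  ]
}}

```text
clock: 8.35
eef_pos: [504.4, -196.0, 201.6]
tcp_rot: [-3.141, -0.001, -0.64]
contact_force: [-0.5, -0.4, -1.0]
opening: 0.376
grasp_force: 39.6
```

Emit:
{"name": "carry_out", "arguments": {
  "delta_pos": [
    [0,0,0.001],
    [0,0,0.002],
    [0,0,0.002]
  ],
  "rot": [
    [0,0,0],
    [0,0,0],
    [0,0,0]
  ]
}}

```text
clock: 8.72
eef_pos: [504.2, -195.9, 199.3]
tcp_rot: [3.142, -0.0, -0.64]
contact_force: [0.1, -0.3, -0.8]
opening: 0.382
grasp_force: 39.7
```

Emit:
{"name": "carry_out", "arguments": {
  "delta_pos": [
    [0,0,0.001],
    [0,0,0.001]
  ],
  "rot": [
    [0,0,0],
    [0,0,0]
  ]
}}

```text
clock: 8.98
eef_pos: [504.2, -195.8, 198.2]
tcp_rot: [3.142, 0.0, -0.64]
contact_force: [0.1, 0.2, -0.9]
opening: 0.382
grasp_force: 39.7
```

Emit:
{"name": "carry_out", "arguments": {
  "delta_pos": [
    [0,0,0.001],
    [0,0,0.001]
  ],
  "rot": [
    [0,0,0],
    [0,0,0]
  ]
}}

```text
clock: 9.22
eef_pos: [504.2, -195.8, 197.2]
tcp_rot: [3.142, 0.0, -0.64]
contact_force: [0.3, 0.1, -0.6]
opening: 0.385
grasp_force: 39.7
```

Emit:
{"name": "carry_out", "arguments": {
  "delta_pos": [
    [0,0,0.001],
    [0,0,0.001]
  ],
  "rot": [
    [0,0,0],
    [0,0,0]
  ]
}}

```text
clock: 9.48
eef_pos: [504.2, -195.8, 196.2]
tcp_rot: [3.142, 0.0, -0.64]
contact_force: [-0.2, 0.5, -1.2]
opening: 0.383
grasp_force: 39.7
```

Emit:
{"name": "carry_out", "arguments": {
  "delta_pos": [
    [0,0,0.0005],
    [0,0,0.0005]
  ],
  "rot": [
    [0,0,0],
    [0,0,0]
  ]
}}

```text
clock: 9.72
eef_pos: [504.2, -195.8, 195.8]
tcp_rot: [-3.142, -0.0, -0.64]
contact_force: [-0.1, 0.2, -1.6]
opening: 0.38
grasp_force: 39.7
```

Emit:
{"name": "carry_out", "arguments": {
  "delta_pos": [
    [0,0,0.0005],
    [0,0,0.0005]
  ],
  "rot": [
    [0,0,0],
    [0,0,0]
  ]
}}

```text
clock: 9.98
eef_pos: [504.4, -195.9, 195.7]
tcp_rot: [-3.141, -0.001, -0.64]
contact_force: [-1.7, 0.7, 4.7]
opening: 0.38
grasp_force: 40.7
```

Emit:
{"name": "carry_out", "arguments": {
  "delta_pos": [
    [0,0,0.0005],
    [0,0,0.0005]
  ],
  "rot": [
    [0,0,0],
    [0,0,0]
  ]
}}

```text
clock: 10.22
eef_pos: [504.5, -196.0, 195.6]
tcp_rot: [-3.141, -0.001, -0.64]
contact_force: [-2.9, 1.0, 9.5]
opening: 0.38
grasp_force: 41.6
```

Emit:
{"name": "carry_out", "arguments": {
  "delta_pos": [
    [0,0,0.0005],
    [0,0,0.0005]
  ],
  "rot": [
    [0,0,0],
    [0,0,0]
  ]
}}

```text
clock: 10.48
eef_pos: [504.7, -196.0, 195.6]
tcp_rot: [-3.141, -0.001, -0.64]
contact_force: [-3.0, 1.6, 14.1]
opening: 0.379
grasp_force: 42.3
```

Emit:
{"name": "carry_out", "arguments": {
  "delta_pos": [
    [0,0,-0.001],
    [0,0,-0.001]
  ],
  "rot": [
    [0,0,0],
    [0,0,0]
  ],
  "grip_force": 20
}}

```text
clock: 10.72
eef_pos: [504.4, -195.9, 195.7]
tcp_rot: [-3.141, -0.001, -0.64]
contact_force: [-1.2, 1.1, 7.1]
opening: 0.383
grasp_force: 41.0
```

Emit:
{"name": "carry_out", "arguments": {
  "delta_pos": [
    [0,0,0],
    [0,0,0],
    [0,0,0],
    [0,0,0]
  ],
  "rot": [
    [0,0,0],
    [0,0,0],
    [0,0,0],
    [0,0,0]
  ],
  "claw": 0.065
}}

```text
clock: 11.22
eef_pos: [504.2, -195.8, 195.1]
tcp_rot: [3.142, 0.0, -0.64]
contact_force: [0.3, -0.2, 1.2]
opening: 0.763
grasp_force: 0.0
```

Emit:
{"name": "carry_out", "arguments": {
  "delta_pos": [
    [0,0,-0.01],
    [0,0,-0.03],
    [0,0,-0.06],
    [0,0,-0.09],
    [0,0,-0.11],
    [0,0,-0.11]
  ],
  "rot": [
    [0,0,0],
    [0,0,0],
    [0,0,0],
    [0,0,0],
    [0,0,0],
    [0,0,0]
  ]
}}

```text
clock: 11.98
eef_pos: [505.1, -196.2, 307.4]
tcp_rot: [-3.141, -0.004, -0.64]
contact_force: [0.1, 0.3, -0.6]
opening: 0.763
grasp_force: 0.0
```

Run:
```python
from h import *
a=r.grab_frame("scene");b=r.grab_frame("top")
s=cv2.resize(a[110:240,230:345],None,fx=4,fy=4,interpolation=2)[:,:400];t=cv2.resize(b[135:265,280:395],None,fx=4,fy=4,interpolation=2)[:,:400]
cv2.imwrite("pics/c6.png",np.hstack([s,t]))
for n in("scene","top"):
  for t in("salt_centre","honey_jar","upper_label"): print(n,t,[(d["box"],round(d["p"],2)) for d in r.recognise(t,n)])
```

```text
scene salt_centre [([291.4, 140.6, 302.2, 164.2], 0.55)]
scene honey_jar [([267.9, 198.2, 296.8, 249.0], 0.87), ([235.5, 218.6, 265.1, 270.2], 0.71), ([275.9, 132.9, 298.7, 162.0], 0.56)]
scene upper_label [([266.1, 144.7, 319.7, 179.6], 0.72), ([256.1, 169.3, 268.8, 199.2], 0.37)]
top salt_centre [([323.9, 191.7, 349.4, 208.7], 0.51)]
top honey_jar [([188.6, 228.0, 223.4, 254.9], 0.84), ([340.9, 166.7, 362.7, 183.4], 0.65), ([232.4, 234.7, 266.8, 261.0], 0.61)]
top upper_label [([307.4, 156.8, 361.5, 224.2], 0.96)]
```

View pics/c6.png

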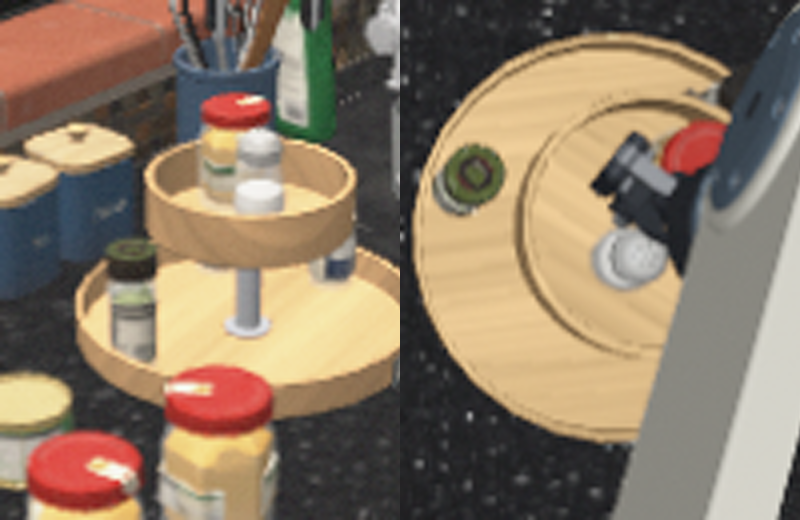

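The shaker stands upright in the upper tier beside the honey jar: scene px (295,155), honey jar at (289,148), and the lower tier looks unmoved. The upper label still faces away from the scene camera.

Run:
```python
from h import *
print(r.sense()["qpos"].round(2))
ax=np.array([529,-215]);a=np.radians(233)
p=ax+82*np.array([np.cos(a),np.sin(a)]);print(p);goal(*p,306,.7);goal(*p,200,.7)
```

```text
[-0.37  0.18  1.76 -0.    1.21  1.84]
[ 479.6511681  -280.48811182]
t 12.38 delta [ 0.0311  0.0825 -0.0014] rot [-3.000e-02  7.000e-02 -7.675e+01] F [-0.2 -0.2  2. ]
t 12.38 delta [0.0312 0.0825 0.1046] rot [-3.000e-02  7.000e-02 -7.675e+01] F [-0.2 -0.2  2. ]
```

Emit:
{"name": "carry_out", "arguments": {
  "delta_pos": [
    [0.008,0.02,0],
    [0.016,0.041,0],
    [0.024,0.062,0],
    [0.031,0.082,0],
    [0.031,0.082,0.03],
    [0.031,0.082,0.06],
    [0.031,0.082,0.09],
    [0.031,0.082,0.095]
  ],
  "rot": [
    [0,0,-10],
    [0,0,-20],
    [0,0,-30],
    [0,0,-40],
    [0,0,-50],
    [0,0,-60],
    [0,0,-70],
    [0,0,-76.7]
  ],
  "claw": 0.0
}}

```text
clock: 13.38
eef_pos: [478.9, -279.4, 207.7]
tcp_rot: [-3.138, 0.001, 0.704]
contact_force: [0.0, 0.9, 0.7]
opening: 0.0
grasp_force: 0.0
```

Emit:
{"name": "carry_out", "arguments": {
  "delta_pos": [
    [0,0,0.005],
    [0,0,0.01],
    [0,0,0.013],
    [0,0,0.013]
  ],
  "rot": [
    [0,0,0],
    [0,0,0],
    [0,0,0],
    [0,0,0]
  ]
}}

```text
clock: 13.88
eef_pos: [480.1, -280.1, 197.3]
tcp_rot: [3.142, 0.0, 0.698]
contact_force: [0.7, -0.4, 0.3]
opening: 0.001
grasp_force: 0.0
```

Run:
```python
from h import *
goal(479.7,-280.5,184,.7);print(r.sense()["eef_pos"],r.tips_ahead,r.sense()["opening"])
```

```text
t 13.88 delta [-0.0006 -0.      0.0133] rot [ 0.   0.  -0.1] F [ 0.7 -0.4  0.3]
[ 480.14707039 -280.12752455  197.28028617] 25.0 0.001253444535799669
```

Emit:
{"name": "carry_out", "arguments": {
  "delta_pos": [
    [0,0,0.005],
    [0,0,0.009],
    [0,0,0.011],
    [0,0,0.011]
  ],
  "rot": [
    [0,0,0],
    [0,0,0],
    [0,0,0],
    [0,0,0]
  ]
}}

```text
clock: 14.38
eef_pos: [480.1, -280.1, 186.1]
tcp_rot: [-3.141, 0.0, 0.699]
contact_force: [0.2, 1.3, 0.3]
opening: 0.0
grasp_force: 0.0
```

Emit:
{"name": "carry_out", "arguments": {
  "delta_pos": [
    [0,0,0.001],
    [0,0,0.002],
    [0,0,0.002]
  ],
  "rot": [
    [0,0,0],
    [0,0,0],
    [0,0,0]
  ]
}}

```text
clock: 14.75
eef_pos: [480.1, -280.1, 184.2]
tcp_rot: [-3.141, 0.0, 0.699]
contact_force: [-0.7, 0.9, 0.3]
opening: -0.007
grasp_force: 0.0
```

Emit:
{"name": "carry_out", "arguments": {
  "delta_pos": [
    [0,0,0.0005],
    [0,0,0.0005]
  ],
  "rot": [
    [0,0,0],
    [0,0,0]
  ]
}}

```text
clock: 15.0
eef_pos: [480.3, -280.3, 184.1]
tcp_rot: [3.141, -0.0, 0.699]
contact_force: [0.1, -0.3, 3.0]
opening: 0.001
grasp_force: 1.3
```

```bash
cat >> h.py <<'E'
def arc(phi,yaw,ds,rad=82):
    f=lambda d:rad*np.array([np.cos(np.radians(phi+d)),np.sin(np.radians(phi+d))])
    T=np.array([[np.cos(yaw),np.sin(yaw)],[np.sin(yaw),-np.cos(yaw)]])
    print(((np.array([T@(f(d)-f(0)) for d in ds]))/1000).round(4).tolist())
E
python3 - <<'E'
from h import *
p=r.sense()["eef_pos"];ph=np.degrees(np.arctan2(p[1]+215,p[0]-529));print(ph,np.hypot(p[1]+215,p[0]-529))
arc(233,.699,[-2,-7,-12,-17,-22,-27,-31,-33])
E
```

```text
-126.69522378637433 81.45161868784666
[[-0.0006, -0.0028], [-0.0016, -0.0099], [-0.0021, -0.017], [-0.0019, -0.0242], [-0.0011, -0.0313], [0.0004, -0.0383], [0.0019, -0.0438], [0.0029, -0.0465]]
```

Emit:
{"name": "carry_out", "arguments": {
  "delta_pos": [
    [0,0,0.0007],
    [-0.0006,-0.0028,0.0007],
    [-0.0016,-0.0099,0.0007],
    [-0.0021,-0.017,0.0007],
    [-0.0019,-0.0242,0.0007],
    [-0.0011,-0.0313,0.0007],
    [0.0004,-0.0383,0.0007],
    [0.0029,-0.0465,0.0007]
  ],
  "rot": [
    [0,0,0],
    [0,0,2],
    [0,0,7],
    [0,0,12],
    [0,0,17],
    [0,0,22],
    [0,0,27],
    [0,0,33]
  ]
}}

```text
clock: 16.0
eef_pos: [453.2, -243.0, 184.0]
tcp_rot: [3.14, -0.002, 0.12]
contact_force: [2.0, 0.5, 6.7]
opening: -0.002
grasp_force: 3.3
```

Run:
```python
from h import *
s=r.sense();p=s["eef_pos"];print(p,s["contact_force"],np.degrees(np.arctan2(p[1]+215,p[0]-529)),np.hypot(p[1]+215,p[0]-529))
a=r.grab_frame("scene");cv2.imwrite("pics/raw7.png",a)
for n in("scene",):
  for t in("salt_centre","honey_jar","upper_label"): print(n,t,[(d["box"],round(d["p"],2)) for d in r.recognise(t,n)])
def th(d):
    c,s_=np.cos(np.radians(d)),np.sin(np.radians(d));f=lambda x,y:[529+c*x-s_*y,-215+s_*x+c*y]
    for nm,q,z in(("salt",(-25,19),45+118),("honey",(32,-24),118+43)): print(d,nm,proj("scene",[[*f(*q),z]]).round(1))
for d in(0,-33):th(d)
```

```text
[ 453.15723232 -243.04202743  183.96621768] [1.97689937 0.51974308 6.65669349] -159.70868199094943 80.86087256789746
scene salt_centre [([285.1, 144.2, 295.6, 162.2], 0.47), ([305.3, 169.9, 319.1, 183.2], 0.36)]
scene honey_jar [([269.7, 202.1, 297.6, 252.7], 0.76), ([283.2, 132.1, 304.2, 163.2], 0.69), ([233.6, 217.2, 265.9, 268.9], 0.59)]
scene upper_label [([268.5, 144.6, 318.6, 181.7], 0.8)]
0 salt [[295.3 155. ]]
0 honey [[289.3 147.3]]
-33 salt [[289.7 154.9]]
-33 honey [[296.2 147.4]]
```

Emit:
{"name": "carry_out", "arguments": {
  "delta_pos": [
    [-0.0006,-0.0028,0],
    [-0.0016,-0.0099,0],
    [-0.0021,-0.017,0],
    [-0.0019,-0.0242,0],
    [-0.0011,-0.0313,0],
    [0.0004,-0.0383,0],
    [0.0019,-0.0438,0],
    [0.0029,-0.0465,0]
  ],
  "rot": [
    [0,0,2],
    [0,0,7],
    [0,0,12],
    [0,0,17],
    [0,0,22],
    [0,0,27],
    [0,0,31],
    [0,0,33]
  ]
}}

```text
clock: 17.2
eef_pos: [450.6, -196.4, 184.0]
tcp_rot: [-3.141, -0.003, -0.454]
contact_force: [0.4, -0.2, 6.6]
opening: 0.001
grasp_force: 3.4
```

Emit:
{"name": "carry_out", "arguments": {
  "delta_pos": [
    [-0.0006,-0.0028,0],
    [-0.0016,-0.0099,0],
    [-0.0021,-0.017,0],
    [-0.0019,-0.0242,0],
    [-0.0011,-0.0313,0],
    [0.0004,-0.0383,0],
    [0.0019,-0.0438,0],
    [0.0029,-0.0465,0]
  ],
  "rot": [
    [0,0,2],
    [0,0,7],
    [0,0,12],
    [0,0,17],
    [0,0,22],
    [0,0,27],
    [0,0,31],
    [0,0,33]
  ]
}}

```text
clock: 18.2
eef_pos: [473.9, -156.0, 184.0]
tcp_rot: [-3.14, -0.002, -1.03]
contact_force: [1.2, -1.5, 6.2]
opening: 0.002
grasp_force: 3.1
```

Run:
```python
from h import *
s=r.sense();p=s["eef_pos"];print(p,s["contact_force"],s["qpos"],np.degrees(np.arctan2(p[1]+215,p[0]-529)),np.hypot(p[1]+215,p[0]-529))
a=r.grab_frame("scene");b=r.grab_frame("top")
s=cv2.resize(a[120:230,240:340],None,fx=5,fy=5,interpolation=2)[:,:500];t=cv2.resize(b[145:255,280:340],None,fx=5,fy=5,interpolation=2)
cv2.imwrite("pics/c8.png",np.hstack([s,t]))
```

```text
[ 473.89091538 -155.99850914  183.96108778] [ 1.18256286 -1.50054421  6.1565559 ] [-3.20814264e-01  2.44879374e-01  1.96972881e+00 -4.05602066e-04
  9.24019641e-01  2.28037349e+00] 133.0463509919338 80.73529050011138
```

View pics/c8.png

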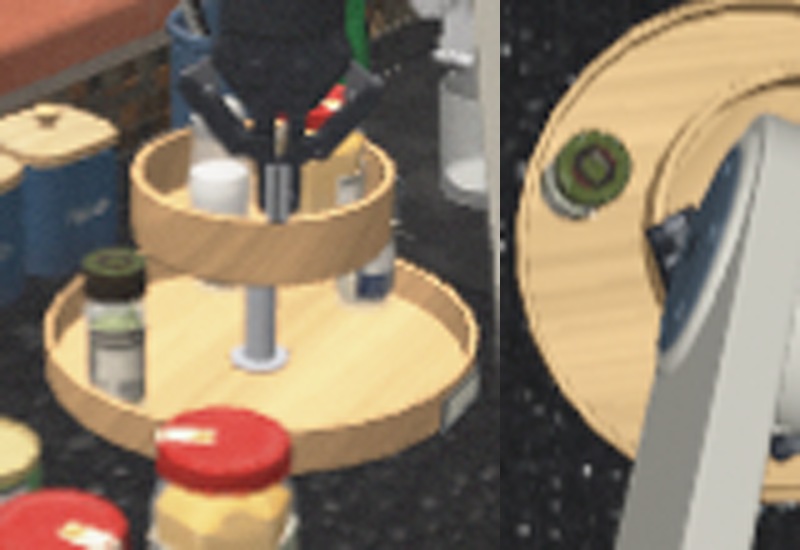

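The tier has turned about 99°, with the salt at scene px (284,158) and the honey jar at (305,155), both upright. The upper label's edge is just coming into view at the right rim, scene px (319,165).

Run:
```python
from h import *
arc(133,-1.03,[-2,-7,-12,-17,-22,-27,-31,-33])
```

```text
[[-0.0005, -0.0028], [-0.0015, -0.0099], [-0.0018, -0.017], [-0.0015, -0.0242], [-0.0006, -0.0313], [0.001, -0.0383], [0.0027, -0.0437], [0.0036, -0.0464]]
```

Emit:
{"name": "carry_out", "arguments": {
  "delta_pos": [
    [-0.0005,-0.0028,0],
    [-0.0015,-0.0099,0],
    [-0.0018,-0.017,0],
    [-0.0015,-0.0242,0],
    [-0.0006,-0.0313,0],
    [0.001,-0.0383,0],
    [0.0027,-0.0437,0],
    [0.0036,-0.0464,0]
  ],
  "rot": [
    [0,0,0],
    [0,0,0],
    [0,0,0],
    [0,0,0],
    [0,0,0],
    [0,0,0],
    [0,0,0],
    [0,0,0]
  ]
}}

```text
clock: 19.3
eef_pos: [515.1, -134.9, 183.9]
tcp_rot: [-3.14, -0.001, -1.029]
contact_force: [-1.3, -0.4, 7.4]
opening: -0.002
grasp_force: 4.1
```

Emit:
{"name": "carry_out", "arguments": {
  "delta_pos": [
    [0,0,0],
    [0,0,0],
    [0,0,-0.005],
    [0,0,-0.02],
    [0,0,-0.02]
  ],
  "rot": [
    [0,0,0],
    [0,0,0],
    [0,0,0],
    [0,0,0],
    [0,0,0]
  ]
}}

```text
clock: 19.92
eef_pos: [515.0, -135.0, 204.5]
tcp_rot: [-3.14, -0.002, -1.029]
contact_force: [-0.3, 0.2, -0.3]
opening: -0.0
grasp_force: 0.0
```

Run:
```python
from h import *
s=r.sense();p=s["eef_pos"];print(p,s["contact_force"],np.degrees(np.arctan2(p[1]+215,p[0]-529)))
F=np.mean([r.grab_frame("scene").astype(float) for _ in range(6)],0).astype(np.uint8);cv2.imwrite("pics/raw9.png",F)
A=np.array([529,-215.])
for nm,rad,z,w,h in(("up",88,136,50,30),("low",148,28,56,24)):
    for d in(6,9,12,15): print(nm,d,proj("scene",lab(A,np.radians(d),rad,z,w,h)).round(1).tolist())
cv2.imwrite("pics/c9.png",cv2.resize(F[140:215,260:345],None,fx=8,fy=8,interpolation=2))
```

```text
[ 514.98551457 -135.0035391   204.54897589] [-0.32392373  0.2114309  -0.33798361] 99.93674217111912
up 6 [[312.4, 172.2], [319.9, 166.6], [320.3, 158.0], [312.7, 163.5]]
up 9 [[313.4, 171.8], [320.2, 166.0], [320.6, 157.4], [313.8, 163.0]]
up 12 [[314.4, 171.3], [320.4, 165.4], [320.8, 156.9], [314.8, 162.6]]
up 15 [[315.3, 170.8], [320.5, 164.8], [320.9, 156.3], [315.7, 162.1]]
low 6 [[327.3, 206.9], [335.2, 199.8], [335.6, 193.3], [327.7, 200.3]]
low 9 [[328.7, 206.0], [335.8, 198.7], [336.2, 192.2], [329.2, 199.4]]
low 12 [[330.1, 205.1], [336.2, 197.6], [336.7, 191.1], [330.5, 198.5]]
low 15 [[331.3, 204.1], [336.6, 196.5], [337.0, 190.1], [331.8, 197.5]]
```

View pics/c9.png

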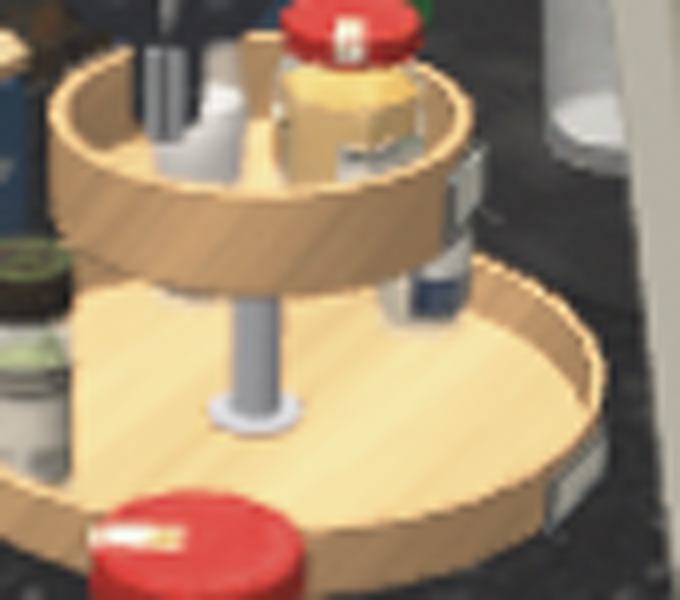

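The upper label now shows at scene px (318,164) and the lower one at (332,200). The upper looks several degrees further round than the lower, so I'll retract for a clean measurement.

Run:
```python
from h import *
goal(515,-135,300);goal(251,-572,290)
```

```text
t 20.23 delta [ 0.0007 -0.0007 -0.0972] rot  F [-0.   0.1  0.5]
t 20.23 delta [ 0.2389  0.4509 -0.0872] rot  F [-0.   0.1  0.5]
```

Emit:
{"name": "carry_out", "arguments": {
  "delta_pos": [
    [0,0,-0.04],
    [0,0,-0.09],
    [0.026,0.049,-0.09],
    [0.052,0.098,-0.09],
    [0.078,0.147,-0.09],
    [0.104,0.196,-0.09],
    [0.13,0.245,-0.09],
    [0.156,0.294,-0.09]
  ],
  "rot": [
    [0,0,0],
    [0,0,0],
    [0,0,-10],
    [0,0,-20],
    [0,0,-30],
    [0,0,-40],
    [0,0,-40],
    [0,0,-40]
  ]
}}

```text
clock: 21.22
eef_pos: [341.4, -421.6, 292.9]
tcp_rot: [-3.141, 0.0, -0.331]
contact_force: [1.3, 0.4, -0.2]
opening: 0.005
grasp_force: 0.0
```

Run:
```python
from h import *
F={n:np.mean([r.grab_frame(n).astype(float) for _ in range(8)],0) for n in("scene","top")}
for n in F: cv2.imwrite(f"pics/raw10{n}.png",F[n].astype(np.uint8))
s=r.sense();print(s["eef_pos"],s["tcp_rot"],s["clock"])
g=F["top"][:,:,0]
# grain orientation by structure tensor: upper floor vs lower tray
A=np.array([529,-215.]);v,u=np.mgrid[0:384,0:512]
def ori(g,z,lo,hi,secs):
    W=ray("top",np.c_[u.ravel(),v.ravel()],z)-A
    rr=np.hypot(*W.T).reshape(g.shape);an=np.degrees(np.arctan2(W[:,1],W[:,0])).reshape(g.shape)%360
    m=(rr>lo)&(rr<hi);k=np.zeros_like(m)
    for a,b in secs:k|=(an>a)&(an<b)
    m&=k
    gg=cv2.GaussianBlur(g,(0,0),.8);gx=cv2.Sobel(gg,6,1,0);gy=cv2.Sobel(gg,6,0,1)
    mag=np.hypot(gx,gy);m&=mag<np.percentile(mag[m],85)
    J=[(gx*gx)[m].sum(),(gx*gy)[m].sum(),(gy*gy)[m].sum()]
    t=.5*np.arctan2(2*J[1],J[0]-J[2]) # gradient dir in image; grain perpendicular
    coh=np.hypot(J[0]-J[2],2*J[1])/(J[0]+J[2])
    return -(np.degrees(t)+90)%180,coh,m.sum()
for gn,g in(("b",F["top"][:,:,0]),("r",F["top"][:,:,2])):
  print("low",gn,[ori(g,18,105,132,s) for s in ([(60,110)],[(130,260)],[(60,110),(130,260)])])
i0=cv2.imread("pics/top0.png")[:,:,0].astype(float)
print("low0",ori(i0,18,105,132,[(60,110),(130,260)]),"up0",ori(i0,118,0,60,[(60,290)]))
t=cv2.resize(F["top"].astype(np.uint8)[140:250,275:395],None,fx=5,fy=5,interpolation=2)
cv2.imwrite("pics/c10.png",t)
```

```text
[ 342.94611278 -419.88641972  293.12970787] [ 3.14156661e+00 -4.09119466e-05 -3.30274759e-01] 22.025
low b [(np.float64(124.33458807483632), np.float64(0.2568511346204353), np.int64(282)), (np.float64(8.856409021951606), np.float64(0.4714177252631341), np.int64(733)), (np.float64(9.961740993930448), np.float64(0.3150384263944485), np.int64(1015))]
low r [(np.float64(127.80216475635834), np.float64(0.2659175640372817), np.int64(282)), (np.float64(9.658075408151404), np.float64(0.5262854457813921), np.int64(733)), (np.float64(17.76545143692232), np.float64(0.21904753473539146), np.int64(1015))]
low0 (np.float64(7.643447804838786), np.float64(0.34688503915144175), np.int64(1015)) up0 (np.float64(147.62456900084618), np.float64(0.9155926089018331), np.int64(879))
```

View pics/c10.png

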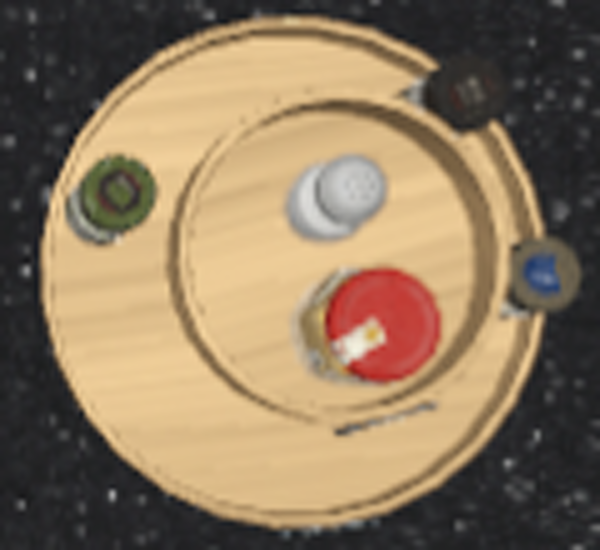

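The top view shows the upper label's dark edge from px (342,226) to (362,221). The salt shaker stands at (345,179) and the honey jar at (351,205). I'll unwrap both label edges around the axis to measure the angles.

```bash
cat > m.py <<'E'
from h import *
def prof(g,n,A,rads,z,th):
    out=[]
    for q in rads:
        t=np.radians(th);p=proj(n,np.c_[A[0]-q*np.cos(t),A[1]-q*np.sin(t),0*t+z]).astype(np.float32)
        out.append(cv2.remap(g.astype(np.float32),p[:,0].reshape(1,-1),p[:,1].reshape(1,-1),1)[0])
    return np.array(out)
E
python3 - <<'E'
from m import *
g=cv2.cvtColor(cv2.imread("pics/raw10top.png"),6)
W=ray("top",[[342,226.4],[362.4,221]],151);d=W[1]-W[0];m=W.mean(0)-[529,-215]
print("line ang",np.degrees(np.arctan2(d[0],-d[1])),"len",np.hypot(*d),"mid ang",np.degrees(np.arctan2(-m[1],-m[0])),np.hypot(*m))
A=np.array([529,-215.]);th=np.arange(-20,52,3)
print(th.tolist())
for q,row in zip((86,88,90,92),prof(g,"top",A,(86,88,90,92),151,th)):print("up",q,row.astype(int).tolist())
for q,row in zip((142,144,146,148,150,152,154),prof(g,"top",A,(142,144,146,148,150,152,154),40,th)):print("lo",q,row.astype(int).tolist())
E
```

```text
line ang 15.975700776925494 len 54.14709182128379 mid ang 18.609836976412144 85.9983203991169
[-20, -17, -14, -11, -8, -5, -2, 1, 4, 7, 10, 13, 16, 19, 22, 25, 28, 31, 34, 37, 40, 43, 46, 49]
up 86 [190, 182, 187, 182, 181, 187, 181, 135, 107, 111, 127, 157, 153, 172, 165, 153, 144, 134, 151, 185, 185, 187, 178, 176]
up 88 [193, 188, 188, 189, 190, 192, 186, 94, 105, 157, 160, 183, 183, 185, 186, 176, 161, 149, 137, 181, 191, 191, 182, 181]
up 90 [189, 185, 189, 192, 193, 193, 191, 154, 158, 182, 184, 192, 190, 193, 193, 189, 187, 177, 141, 181, 194, 194, 188, 187]
up 92 [185, 187, 191, 194, 194, 193, 191, 182, 183, 190, 191, 191, 191, 191, 192, 192, 191, 187, 174, 185, 193, 195, 192, 189]
lo 142 [115, 131, 133, 122, 124, 134, 156, 139, 146, 164, 166, 165, 155, 166, 170, 171, 170, 171, 174, 178, 172, 178, 174, 159]
lo 144 [66, 79, 86, 62, 76, 75, 115, 99, 112, 149, 129, 133, 139, 120, 135, 133, 128, 137, 157, 160, 150, 161, 164, 166]
lo 146 [46, 42, 38, 42, 39, 48, 62, 66, 83, 107, 88, 82, 120, 83, 83, 80, 78, 81, 98, 118, 97, 108, 120, 132]
lo 148 [42, 40, 37, 34, 37, 38, 44, 54, 63, 68, 52, 52, 84, 63, 43, 37, 38, 50, 52, 67, 52, 59, 71, 81]
lo 150 [40, 41, 35, 36, 36, 40, 40, 45, 48, 35, 42, 35, 52, 54, 38, 35, 34, 42, 41, 47, 43, 36, 40, 52]
lo 152 [38, 43, 33, 39, 38, 40, 38, 36, 39, 35, 37, 34, 35, 44, 39, 37, 32, 41, 37, 45, 39, 34, 35, 43]
lo 154 [38, 42, 34, 39, 40, 40, 39, 37, 38, 35, 36, 35, 36, 37, 41, 39, 33, 43, 36, 40, 37, 36, 35, 39]
```

Run:
```python
from m import *
A=np.array([529,-215.])
S=cv2.cvtColor(cv2.imread("pics/raw10scene.png"),40)[:,:,1]  # HSV sat
g=cv2.cvtColor(cv2.imread("pics/raw10top.png"),6)
th=np.arange(-20,26,2);print(th.tolist())
for z in(22,28,34):print("lo sat",z,prof(S,"scene",A,(147.5,),z,th)[0].astype(int).tolist())
for z in(128,136,144):print("up sat",z,prof(S,"scene",A,(88,),z,th)[0].astype(int).tolist())
th=np.arange(-14,34,1.);P=prof(g,"top",A,np.arange(145,152,.5),40,th).mean(0)
# box fit with linear baseline
def f(v):return v[0]+v[1]*th+v[2]/(1+np.exp(-(10.85-abs(th-v[3]))/1.2))-P
for s0 in(4,9,14):
    s=least_squares(f,[60,.5,10,s0]);print(s.x.round(2),s.cost.round(1))
print(P.astype(int).tolist())
```

```text
[-20, -18, -16, -14, -12, -10, -8, -6, -4, -2, 0, 2, 4, 6, 8, 10, 12, 14, 16, 18, 20, 22, 24]
lo sat 22 [109, 105, 107, 104, 103, 105, 104, 105, 105, 12, 17, 19, 20, 18, 17, 16, 15, 17, 17, 14, 10, 11, 12]
lo sat 28 [107, 106, 106, 106, 106, 106, 107, 106, 104, 43, 17, 22, 23, 23, 23, 22, 22, 22, 19, 14, 12, 12, 13]
lo sat 34 [107, 107, 107, 107, 107, 106, 106, 107, 96, 40, 15, 22, 24, 23, 23, 22, 21, 21, 14, 14, 10, 15, 19]
up sat 128 [107, 106, 106, 107, 108, 107, 106, 105, 106, 97, 66, 40, 22, 14, 17, 17, 15, 13, 13, 11, 10, 14, 18]
up sat 136 [107, 105, 106, 108, 108, 108, 107, 106, 106, 97, 79, 52, 22, 21, 21, 21, 21, 22, 22, 22, 22, 21, 19]
up sat 144 [108, 107, 107, 107, 106, 105, 106, 107, 108, 95, 79, 53, 26, 21, 19, 19, 21, 21, 21, 20, 20, 18, 18]
[43.28  0.46 17.18  9.25] 1015.0
[43.28  0.46 17.18  9.25] 1015.0
[43.28  0.46 17.18  9.25] 1015.0
[39, 37, 37, 38, 37, 38, 38, 38, 40, 43, 42, 44, 49, 62, 75, 55, 45, 51, 64, 68, 64, 69, 55, 53, 61, 68, 59, 56, 65, 77, 82, 73, 56, 66, 72, 61, 55, 59, 57, 52, 51, 49, 51, 51, 53, 58, 60, 63]
```

Run:
```python
from h import *
p=np.array([529,-215])+82*np.array([np.cos(np.radians(283)),np.sin(np.radians(283))])
goal(*p,293);arc(283,-.33,[-1,-3,-5,-7,-8,-8.7])
```

```text
t 22.02 delta [ 1.529e-01 -1.846e-01  1.000e-04] rot  F [ 0.3 -0.3  1. ]
[[-0.0012, 0.0007], [-0.0037, 0.0022], [-0.0062, 0.0035], [-0.0088, 0.0048], [-0.0101, 0.0054], [-0.011, 0.0058]]
```

Emit:
{"name": "carry_out", "arguments": {
  "delta_pos": [
    [0.038,-0.046,0],
    [0.076,-0.092,0],
    [0.114,-0.138,0],
    [0.153,-0.1845,0],
    [0.153,-0.1845,0.04],
    [0.153,-0.1845,0.08],
    [0.153,-0.1845,0.1],
    [0.153,-0.1845,0.1]
  ],
  "rot": [
    [0,0,0],
    [0,0,0],
    [0,0,0],
    [0,0,0],
    [0,0,0],
    [0,0,0],
    [0,0,0],
    [0,0,0]
  ]
}}

```text
clock: 23.02
eef_pos: [546.5, -294.7, 191.4]
tcp_rot: [-3.141, 0.003, -0.331]
contact_force: [0.5, -0.1, -0.1]
opening: -0.003
grasp_force: 0.0
```

Emit:
{"name": "carry_out", "arguments": {
  "delta_pos": [
    [0,0,0.003],
    [0,0,0.006],
    [0,0,0.008],
    [0,0,0.0085],
    [0,0,0.0085]
  ],
  "rot": [
    [0,0,0],
    [0,0,0],
    [0,0,0],
    [0,0,0],
    [0,0,0]
  ]
}}

```text
clock: 23.65
eef_pos: [547.4, -295.3, 184.7]
tcp_rot: [3.142, -0.0, -0.331]
contact_force: [0.2, 0.7, -0.5]
opening: 0.002
grasp_force: 0.0
```

Emit:
{"name": "carry_out", "arguments": {
  "delta_pos": [
    [0,0,0.0008],
    [0,0,0.0013],
    [0,0,0.0013]
  ],
  "rot": [
    [0,0,0],
    [0,0,0],
    [0,0,0]
  ]
}}

```text
clock: 24.02
eef_pos: [547.8, -295.3, 184.0]
tcp_rot: [-3.141, -0.001, -0.331]
contact_force: [-0.3, 2.0, 5.6]
opening: 0.001
grasp_force: 2.7
```

Emit:
{"name": "carry_out", "arguments": {
  "delta_pos": [
    [-0.0012,0.0007,0],
    [-0.0037,0.0022,0],
    [-0.0062,0.0035,0],
    [-0.0088,0.0048,0],
    [-0.0101,0.0054,0],
    [-0.011,0.0058,0],
    [-0.011,0.0058,0],
    [-0.011,0.0058,0]
  ],
  "rot": [
    [0,0,0],
    [0,0,0],
    [0,0,0],
    [0,0,0],
    [0,0,0],
    [0,0,0],
    [0,0,0],
    [0,0,0]
  ]
}}

```text
clock: 25.02
eef_pos: [535.5, -297.3, 184.0]
tcp_rot: [3.142, -0.001, -0.331]
contact_force: [-0.2, 1.2, 6.3]
opening: -0.001
grasp_force: 2.9
```

Emit:
{"name": "carry_out", "arguments": {
  "delta_pos": [
    [0,0,-0.004],
    [0,0,-0.02],
    [0,0,-0.06],
    [0,0,-0.1],
    [-0.038,0.046,-0.1],
    [-0.076,0.092,-0.1],
    [-0.114,0.138,-0.1],
    [-0.15,0.18,-0.1]
  ],
  "rot": [
    [0,0,0],
    [0,0,0],
    [0,0,0],
    [0,0,0],
    [0,0,0],
    [0,0,0],
    [0,0,0],
    [0,0,0]
  ]
}}

```text
clock: 26.02
eef_pos: [333.1, -419.6, 284.5]
tcp_rot: [3.141, -0.001, -0.331]
contact_force: [-0.0, -0.8, 0.5]
opening: -0.0
grasp_force: 0.0
```

```bash
cat > meas.py <<'E'
from m import *
F={n:np.mean([r.grab_frame(n).astype(float) for _ in range(8)],0).astype(np.uint8) for n in("scene","top")}
A=np.array([529,-215.])
S=cv2.cvtColor(F["scene"],40)[:,:,1];g=cv2.cvtColor(F["top"],6)
th=np.arange(-25,8,.25)
for nm,q,zs,hw in(("lo",147.5,(22,28,34),10.85),("up",88,(128,136,144),16.5)):
    print(nm,[th[np.argmax(prof(S,"scene",A,(q,),z,th)[0]<62)]+hw for z in zs])
th=np.arange(-20,46,3);print(th.tolist())
for q,row in zip((86,88,90),prof(g,"top",A,(86,88,90),151,th)):print("up",q,row.astype(int).tolist())
t=cv2.resize(F["top"][140:250,275:395],None,fx=4,fy=4,interpolation=2);s=cv2.resize(F["scene"][125:235,250:345],None,fx=4,fy=4,interpolation=2)[:,:320+0]
cv2.imwrite("pics/c11.png",np.hstack([t,s[:t.shape[0]]]));cv2.imwrite("pics/raw11top.png",F["top"])
s=r.sense();print(s["clock"],s["eef_pos"])
E
python3 meas.py
```

```text
lo [np.float64(7.85), np.float64(8.35), np.float64(8.1)]
up [np.float64(9.5), np.float64(9.25), np.float64(9.25)]
[-20, -17, -14, -11, -8, -5, -2, 1, 4, 7, 10, 13, 16, 19, 22, 25, 28, 31, 34, 37, 40, 43]
up 86 [181, 181, 188, 181, 147, 112, 132, 146, 133, 172, 177, 165, 138, 155, 132, 140, 178, 189, 190, 187, 188, 188]
up 88 [191, 188, 188, 186, 147, 121, 165, 183, 177, 191, 189, 184, 175, 181, 168, 122, 171, 189, 191, 191, 192, 191]
up 90 [189, 185, 189, 191, 165, 154, 183, 191, 189, 192, 192, 192, 188, 194, 186, 163, 172, 188, 190, 193, 194, 194]
26.825 [ 334.98386956 -418.53392307  283.20791668]
```

View pics/c11.png

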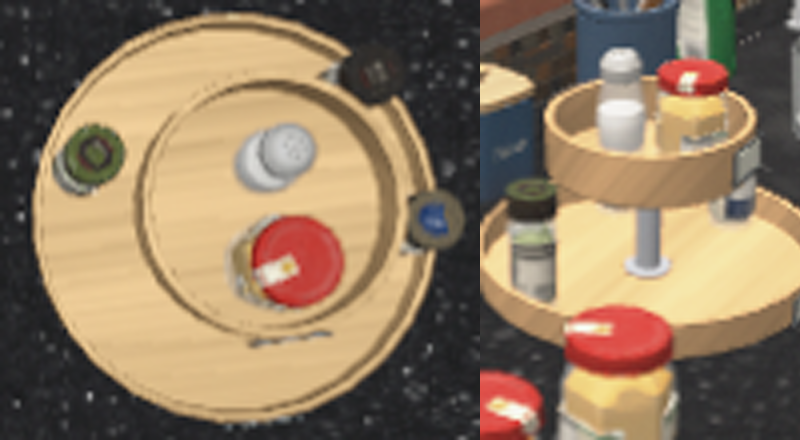

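Both labels now agree to about 1° (upper about 9°, lower 8 to 9°). The salt shaker, top px (342,180), and the honey jar, (348,205), stand upright; nothing else has moved and the arm is clear.

```bash
python3 -c "
from rig import r
print(r.sense()['contact_force'],r.sign_off())"
```

```text
the job is handed in; nothing more can be done
[ 0.32182919 -0.79727836 -0.08131815] None
```

I set the salt shaker down upright beside the honey jar and turned the upper tier until its label sits above the lower one, within about 1° by camera. I've handed the job in at about 27 s, with nothing else visibly moved and the arm clear; no verdict came back.

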